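# Lever open the heavy bin lid

### The job

Push the black upright post of the swing stop sideways with the fingertips, towards the bin, until the stop has turned fully clear from under the lever. Then press the rubber pad at the lever's long end all the way down onto its rest, so that the short end raises the bin's heavy steel lid, and finish while holding it down there with the lid open. Grasp or lift nothing, do not touch the lid itself, and leave the loose blocks and the hex key where they are.

Things in the scene. Friction and masses are not known exactly. Their poses are not given: they have to be found in the camera images.
- station: Fixed station: steel base plate 8 mm thick, grey bin, forked bearing 89 mm high. Origin: on the bench under the lever's axle; x across the lever, y along it towards the bin, z up. Bin 150 mm (x) by 103 mm, outer y 97 to 200 mm, 55 mm high. Stop pivot at x -50, y -90 mm. A rubber rest (34 x 28 mm, top at 31 mm) stands under the lever at y -170 mm.
- lever: Loose steel lever, bar 22 mm wide, 10 mm thick, 327 mm long, 0.3 kg; its axle lies in the fork's open slots, 75 mm above the bench. Origin: the axle's middle. At rest its axes are parallel to the station's, while the bar slopes 18 degrees, long end (-y) up. A roller 85 mm from the axle (+y end) is under the lid's lip. Fully down, on the rubber rest, the bar slopes 13 degrees the other way.
- lever_pad (a point): Middle of the top of the black rubber pad at the lever's long end (36 mm across, 46 mm along), 220 mm along the bar from the axle, 13 mm above the bar's mid-line. About 155 mm above the bench at rest, 38 mm fully down; moves on an arc about the axle. Pressing takes 2 to 5 N until it meets the rest. With the stop under it the lever goes down only a third of its way; pressed harder, its axle jumps the fork.
- lid (a joint): Hinge of the lid, rad; 0 = shut, grows as it rises, about 0.35 with the lever fully down. It falls shut when the lever is let go.
- lid_lip (a point): Upper edge of the lip of the lid, the end of a 50 mm wide tongue that reaches over the lever's short end. The lid is a steel plate 156 mm wide, about 2.5 kg, its upper face 66 mm above the bench when shut, hinged on the bin's far (+y) wall, 137 mm from the lip.
- stop (a joint): Angle of the swing stop about its upright pivot, rad; 0 = straight across, its short steel stud right under the lever; grows clockwise seen from above, as the black post goes towards the bin (station +y); ends at 1.5. The stud is clear of the lever above about 1.0. Turns stiffly (about 1 N at the post) and stays where it is left.
- stop_knob (a point): Middle of the top of the black upright post on the stop's outer arm: 16 mm diameter, bare from 28 to 110 mm above the bench, 55 mm from the pivot. At joint value 0 it lies in station -x from the pivot.
- stop_pivot (a point): Middle of the top of the stop's pivot, 34 mm above the bench. The steel stud on the other arm, 50 mm from the pivot, is 18 mm thick and its top is 78 mm above the bench.
- by_pad_block_4: Loose plain wooden block 30 x 36 x 58 mm standing beyond the lever, to be left alone. Origin: centre of its underside.
- by_pad_block_5: Loose wooden block 28 x 30 x 52 mm with a hole in the top, standing near the lever's long end on the stop's side, to be left alone. Origin: centre of its underside.
- by_hex_key_2: Loose grey hex key, 34 x 99 x 9 mm, lying beside the bin, to be left alone. Origin: centre of its underside.

How it is judged:
On the way, in this order (a step that is already met when the one before it is completed fails the run):
1. the stop is swung clear from under the lever (value of joint stop above 1 rad), for 0.2 s.
2. the lever is pressed down and the lid is raised (value of joint lid above 0.3 rad and contact force between the fingers and lever above 0.5 N), for 0.2 s.
At the end, for the whole second after the job is handed in: The fingers still press on the lever (more than 0.5 N), which lies in its fork, and the lid is held open and still at more than 0.30 rad (about 0.35 with the lever fully down); the stop is turned beyond 1.0 rad; the robot does not touch the lid (all of step 2 and velocity of joint lid between -0.1 and 0.1 rad/s and value of joint stop above 1 rad and contact force between each of the arm, the fingers and lid below 0.5 N and z of lever in the frame of station between 0.068 and 0.085 m); the arm keeps its last pose, push and grip.
It fails at once if the robot touches the lid itself (contact force between any of the arm, the fingers and lid above 1 N).
It fails at once if the lever is lifted out of its fork (axle raised by more than 10 mm) (z of lever in the frame of station above 0.085 m).
It fails at once if a bystander is moved by more than 20 mm (distance of any of by_pad_block_4, by_pad_block_5, by_hex_key_2 from where it was at the start of the episode above 0.02 m).
It also fails if it takes over 42 s, if anything falls off the work surface, if the arm or the gripper's body presses on something with over 40 N, if the wrist force passes 120 N, or if a joint passes its speed limit or range.

### The arm

A 6-joint arm with a two-finger parallel gripper is mounted at the origin on a cart in front of the work surface, level with it; the furniture and walls round the work are solid. World frame = base frame: x ahead of the robot, y to its left, z up, the work surface at z = 0. Lengths are in m, angles in rad, forces in N, time in s.
With the tool pointing down it reaches from about 0.3 to 0.875 m from the base axis. Payload 6.4 kg.
Tool frame: the origin (TCP) lies on the centre line of the jaws, within the pads' length; the fingertips stand 14 mm ahead of it and the grasp point (between the pads) lies 5 mm behind it; z points along the fingers, y is the line along which they close (so a half turn about z gives the same grasp; the last joint's range is limited). The gripper opens to 88 mm and grips with 3 to 60 N. Pads are 18 mm wide; open, the fingers measure 123 mm over their backs; the gripper's body (75 mm by 187 mm) begins 45 mm behind the grasp point.
Start: joints at [0.927, 0.181, 1.607, -0, 1.354, -0.206], TCP at [0.244, 0.521, 0.253] pointing down, gripper open.
Joint ranges: [-2.99, 2.99], [-0.89, 2.07], [0.3, 2.58], [-1.14, 4.28], [0, 2.63], [-3.12, 3.12]. Speed limits (rad/s): [2.57, 2.57, 3.01, 3.14, 3.14, 3.14].

### API

Orientations are given as a unit quaternion [x, y, z, w].
In Python, from workcell import arm gives the robot as it stands. The module is installed in compiled form; this text tells all that it offers.
- The arm moves only by the tool jog_arm, never from a script. Its argument "targets" is a list that holds one entry, the list of rows, each a list of 5 numbers: the shift along the tool's x, y, z in mm, then the turn about the tool's z in degrees, then the opening, from 0 (shut) to 1 (fully open). A call has 1 to 10 rows; each row shifts and turns the commanded pose from where the row before left it, along the tool's axes as they then stand; what a row does not reach is not made up. A row lasts 1/8 s, in which the tool goes at most 62.5 mm and 10.7 degrees, less where a joint would pass 70% of its speed; a pose out of reach is approached as far as the arm can. A call is refused whole if a number of a shift passes 62.5 or a number of a turn 10.7, either way. A call with a gripper value outside its range is refused whole. The fingers move at their own pace and stop on an object; the grip force is fixed at half the most. Time passes only in rows, so rows that do not move let the fingers close. It gives the time, the measured TCP pose, the force, the opening and the grip force at its end, in the units of the state.
- arm.observe(): the state, without advancing time (a new reading comes with each control period).
- arm.capture(name): name is "scene" or "top" or "wrist"; returns (picture, depth): 480x640x3 uint8, red, green, blue; 480x640 float32, m along the optical axis (not along the pixel's ray), 0 where there is no reading.
- arm.get_calibration(name): a dict with "fx", "fy", "cx", "cy" (pixels), "camera_from_world" (4x4, takes a point from world to camera coordinates). Camera axes: x right, y up, looking along -z (the intrinsics and any distortion apply to the point x, -y, -z); pixel columns grow to the right and rows downward; lengths in m; the calibration is good to about 2 mm. A picture is of the moment at which its call begins: read the wrist's pose just before it. get_calibration takes no time and is no camera call; for the wrist camera it gives the pose at the moment of the call.
- arm.sign_off(): hands the job in; it is judged then, once.
Trained networks look in the newest picture that a camera, given by its name, has taken for a name from the list of things; names that differ only in an ending like _2 or _b are one class to them, and where a whole thing is asked for, a point or a joint stands for the part that bears it (a point fixed in the world has none). Each returns a list of dicts, best first, with "confidence" (0 to 1); they miss things now and then, are a little off and sometimes report something else, mostly with a low value. They report only what shows in the picture. A call takes as long as a camera call.
- arm.boxes_of(name, camera): "rect" ([left, top, width, height] in pixels, round what is visible of it).
- arm.mark_of(name, camera): "xy" ([column, row] in pixels: a listed point, or the origin of a listed thing).
The state is a dict: "time_s": time; "qpos": joint angles; "qd": joint speeds; "tau": joint torques, N m; "eef_pos": TCP position; "ee_rot": TCP orientation; "ft_force": force on the tool from outside, world axes, zero at the start; "ft_torque": the same for the moment, N m; "opening": finger opening in m; "grip_force": force on a finger pad.
Only numpy, scipy, OpenCV 4.12 (cv2) and the standard library are available. Lean on these libraries where they do the work, as an engineer would, in place of code of your own. Each camera call takes 0.05 s, during which the arm holds its last target. There are 200 camera calls.

## Working session

There is one attempt and no reset: what is moved stays moved. The work goes in short steps, Python scripts to look and compute and a tool call to move; the robot and the scene stay as the last step left them, time stands still between calls to the robot, and variables do not carry over. Pictures are saved under pics/ and viewed, at most 10 in all, crops included, and the job is handed in when it is done.

Besides the shell and the picture viewer there is one more tool, called after "Request:" by a JSON object that holds its "api" and its "payload". jog_arm: Moves the arm, as the interface text tells. Its arguments: {"type":"object","properties":{"targets":{"type":"array"}},"required":["targets"]}

```bash
mkdir -p pics; cat > h.py <<'E'
import numpy as np, cv2
from workcell import arm
def world(cam,d,uv,c=None,z=None):
    c=c or arm.get_calibration(cam); u,v=uv
    W=np.linalg.inv(c["camera_from_world"])
    r=np.array([(u-c["cx"])/c["fx"],-(v-c["cy"])/c["fy"],-1.])
    if z is not None:
        o=W[:3,3]; k=W[:3,:3]@r; return o+k*(z-o[2])/k[2]
    i,j=int(round(v)),int(round(u)); p=d[max(0,i-1):i+2,max(0,j-1):j+2]; p=p[p>0]
    return (W@np.append(r*np.median(p),1))[:3] if p.size else None
E
python3 - <<'E'
from h import *
print(arm.observe())
names=["station","lever","lever_pad","lid_lip","stop_knob","stop_pivot","by_pad_block_4","by_pad_block_5","by_hex_key_2"]
Z=dict(station=0,lever=.075,lever_pad=.155,lid_lip=.066,stop_knob=.11,stop_pivot=.034)
for cam in ("top","scene"):
    im,d=arm.capture(cam); cv2.imwrite(f"pics/{cam}0.png",im[...,::-1]); c=arm.get_calibration(cam)
    for n in names:
        for m in arm.mark_of(n,cam)[:2]:
            print(cam,n,np.round(m["xy"]),round(m["confidence"],2),"depth",np.round(world(cam,d,m["xy"],c),3) if world(cam,d,m["xy"],c) is not None else None,"z",np.round(world(cam,d,m["xy"],c,Z.get(n,0)),3))
E
```

```text
{'time_s': 0.0, 'qpos': array([ 9.26707156e-01,  1.81543542e-01,  1.60800623e+00, -7.72935682e-05,
        1.35377943e+00, -2.06306034e-01]), 'qd': array([-7.03759950e-04, -2.12309698e-03,  8.82305617e-04,  2.59974340e-03,
        1.37892528e-03, -7.20230135e-06]), 'tau': array([-1.91040031e-03, -4.33845055e+01, -3.41855621e+01,  7.00907595e-02,
        3.85071826e-02, -9.25327868e-05]), 'eef_pos': array([0.24345425, 0.52035044, 0.25180956]), 'ee_rot': array([ 2.17139537e-01,  9.76140188e-01, -8.06526834e-04, -3.23791171e-04]), 'ft_force': array([ 0.10167739,  0.00095653, -0.16847572]), 'ft_torque': array([-0.0475067 , -0.01327362, -0.02564851]), 'grip_force': 0.0, 'opening': 0.08798700967611937}
top station [306. 242.] 0.61 depth [0.552 0.053 0.083] z [0.56  0.053 0.   ]
top lever [300. 238.] 0.76 depth [0.558 0.064 0.084] z [0.559 0.064 0.075]
top lid_lip [276. 252.] 0.92 depth [0.533 0.113 0.055] z [0.532 0.113 0.066]
top lid_lip [403. 180.] 0.15 depth [ 0.663 -0.125  0.154] z [ 0.682 -0.141  0.066]
top stop_knob [366. 259.] 0.86 depth [ 0.519 -0.063  0.109] z [ 0.518 -0.063  0.11
[... 760 characters left out ...]

scene lid_lip [308. 255.] 0.62 depth [0.54  0.122 0.064] z [0.539 0.12  0.066]
scene stop_knob [356. 296.] 0.61 depth [ 0.517 -0.065  0.11 ] z [ 0.517 -0.065  0.11 ]
scene stop_pivot [364. 308.] 0.71 depth [ 0.559 -0.041  0.032] z [ 0.557 -0.043  0.034]
scene by_pad_block_4 [431. 367.] 0.72 depth [ 0.574 -0.216  0.017] z [ 0.584 -0.208  0.   ]
scene by_pad_block_4 [401. 275.] 0.64 depth [ 0.69  -0.006  0.019] z [0.705 0.009 0.   ]
scene by_pad_block_5 [431. 367.] 0.72 depth [ 0.574 -0.216  0.017] z [ 0.584 -0.208  0.   ]
scene by_pad_block_5 [401. 275.] 0.64 depth [ 0.69  -0.006  0.019] z [0.705 0.009 0.   ]
scene by_hex_key_2 [273. 323.] 0.74 depth [0.407 0.055 0.001] z [0.408 0.056 0.   ]
```

View pics/top0.png

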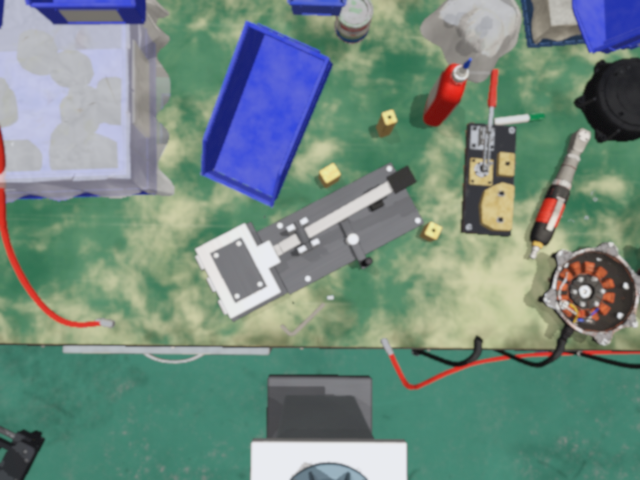

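View pics/scene0.png

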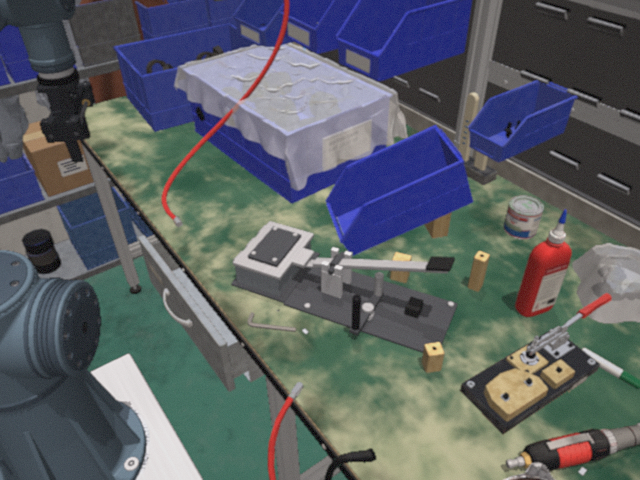

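The top view shows the lid at (240,270), pad at (402,180), post at (366,262), pivot at (353,238), hex key at (310,315), and blocks at (330,174) and (432,231). The scene view agrees: post (356,300), pad (438,263). Next I fit the station frame and plan the approach.

```bash
cat >> h.py <<'E'
def fit():
    S=np.array([[0,0],[0,-205],[-105,-90],[-105,-90],[-50,-90],[-50,-90],[0,63],[0,63],[0,0]])/1e3
    P=np.array([[.559,.064],[.662,-.121],[.518,-.063],[.517,-.065],[.571,-.044],[.558,-.043],[.532,.113],[.539,.120],[.570,.055]])
    a,b=S.mean(0),P.mean(0); H=(S-a).T@(P-b); U,_,V=np.linalg.svd(H); R=V.T@np.diag([1,np.linalg.det(V.T@U.T)])@U.T
    return R,b-R@a,P-((R@S.T).T+b-R@a)
R,t,res=fit()
def s2w(x,y): return R@np.array([x,y])/1e3+t
def w2s(p): return R.T@(np.array(p)[:2]-t)*1e3
# tool pose: world xyz, phi = world angle of tool y (deg); pointing down: x tool = angle phi+90
def toolaxes(phi):
    f=np.radians(phi); return np.array([[-np.sin(f),np.cos(f),0],[np.cos(f),np.sin(f),0],[0,0,-1]])
def phi_now(s):
    x,y,z,w=s["ee_rot"]; return np.degrees(np.arctan2(1-2*(x*x+z*z),2*(x*y-z*w)))
def rows(p0,f0,wps):  # wps: (xyz,phi,n)
    p=np.array(p0,float);f=f0
    for q,g,n in wps:
        for k in range(1,n+1):
            qq=p+(np.array(q)-p)/(n-k+1); gg=f+(g-f)/(n-k+1)
            d=toolaxes(f)@(qq-p)*1e3; tr=f-gg
            print(np.round(d).astype(int).tolist(),round(tr,1)); p=p+toolaxes(f).T@np.round(d)/1e3; f=f-round(tr,1)
    print("end",np.round(p,3),round(f,1))
SX=np.degrees(np.arctan2(R[1,0],R[0,0]))
E
python3 - <<'E'
from h import *
print(np.round(t,3),SX,np.round(res*1e3,0).tolist())
s=arm.observe(); print(phi_now(s))
a=s2w(-105,-130)
rows(s["eef_pos"],phi_now(s),[((*a,.25),SX,18),((*a,.102),SX,4)])
print(s2w(-105,-90))
E
```

```text
[0.566 0.061] 28.154118178193723 [[-7.0, 3.0], [-1.0, -1.0], [2.0, 5.0], [1.0, 3.0], [7.0, -2.0], [-6.0, -1.0], [-4.0, -4.0], [3.0, 3.0], [4.0, -6.0]]
64.91592288322221
[-29, -25, 0] 2.0
[-30, -23, 0] 2.0
[-31, -22, 0] 2.0
[-32, -21, 0] 2.1
[-33, -20, 0] 2.0
[-33, -19, 0] 2.1
[-34, -18, 0] 2.0
[-34, -17, 0] 2.1
[-35, -15, 0] 2.0
[-36, -14, 0] 2.1
[-36, -13, 0] 2.0
[-36, -12, 0] 2.1
[-37, -10, 0] 2.0
[-37, -9, 1] 2.1
[-38, -8, 0] 2.0
[-38, -6, 1] 2.1
[-38, -5, 0] 2.0
[-38, -3, 1] 2.1
[0, 0, 37] -0.0
[0, 0, 37] -0.0
[0, 0, 37] -0.0
[0, 0, 37] -0.0
end [ 0.535 -0.103  0.102] 28.1
[ 0.5156874  -0.06785837]
```

Request:
{"api": "jog_arm", "payload": {"targets": [[[-29,-25,0,2,0],[-30,-23,0,2,0],[-31,-22,0,2,0],[-32,-21,0,2.1,0],[-33,-20,0,2,0],[-33,-19,0,2.1,0],[-34,-18,0,2,0],[-34,-17,0,2.1,0],[-35,-15,0,2,0],[-36,-14,0,2.1,0]]]}}

```text
time_s: 2.25
eef_pos: [0.4064, 0.1736, 0.253]
ee_rot: [0.387, 0.922, 0.0, 0.0]
ft_force: [-0.2, 0.1, -0.2]
opening: 0.0001
grip_force: 0.0
```

Request:
{"api": "jog_arm", "payload": {"targets": [[[-36,-13,0,2,0],[-36,-12,0,2.1,0],[-37,-10,0,2,0],[-37,-9,0,2.1,0],[-38,-8,0,2,0],[-38,-6,0,2.1,0],[-38,-5,0,2,0],[-38,-3,0,2.1,0],[0,0,0,0,0],[0,0,0,0,0]]]}}

```text
time_s: 3.5
eef_pos: [0.5344, -0.1028, 0.2524]
ee_rot: [0.514, 0.858, 0.0, -0.0]
ft_force: [-0.2, -0.8, -0.0]
opening: 0.0001
grip_force: 0.0
```

```bash
python3 - <<'E'
from h import *
s=arm.observe(); print(s["eef_pos"],phi_now(s),w2s(s["eef_pos"]),s["opening"],s["ft_force"],s["qpos"])
im,d=arm.capture("wrist"); c=arm.get_calibration("wrist"); cv2.imwrite("pics/w1.png",im[...,::-1])
for n,z in (("stop_knob",.11),("stop_pivot",.034),("lever_pad",.155),("lever",.075),("by_pad_block_5",0)):
    for m in arm.mark_of(n,"wrist")[:2]:
        w=world("wrist",d,m["xy"],c,z); print(n,np.round(m["xy"]),round(m["confidence"],2),np.round(w,3),world("wrist",d,m["xy"],c),np.round(w2s(w)))
E
```

```text
[ 0.53439219 -0.10282787  0.25243717] 28.12342476705719 [-105.00851396 -129.65771597] 7.697082247747804e-05 [-0.15520323 -0.75734828 -0.01018852] [-4.08460021e-01  1.12991551e-01  1.68438380e+00  3.10840664e-04
  1.34515049e+00 -8.99375910e-01]
stop_knob [321. 171.] 0.84 [ 0.515 -0.067  0.11 ] [ 0.51506924 -0.0671024   0.1108671 ] [-105.  -89.]
stop_knob [525. 177.] 0.54 [ 0.641 -0.004  0.11 ] [0.68178235 0.003393   0.03216679] [ 35. -93.]
stop_pivot [384. 163.] 0.74 [ 0.565 -0.045  0.034] [ 0.56528193 -0.0454085   0.03494579] [-51. -94.]
lever_pad [485. 354.] 0.59 [ 0.666 -0.117  0.155] [ 0.66676569 -0.11757034  0.15397924] [   4. -204.]
lever [469.  37.] 0.71 [0.565 0.059 0.075] [0.56190668 0.0556386  0.08742939] [-2. -1.]
by_pad_block_5 [527. 173.] 0.89 [0.698 0.01  0.   ] [0.67914908 0.00642992 0.03540382] [  92. -107.]
by_pad_block_5 [318. 300.] 0.56 [ 0.585 -0.204  0.   ] [ 0.5286834  -0.09543776  0.24255649] [-108. -242.]
```

View pics/w1.png

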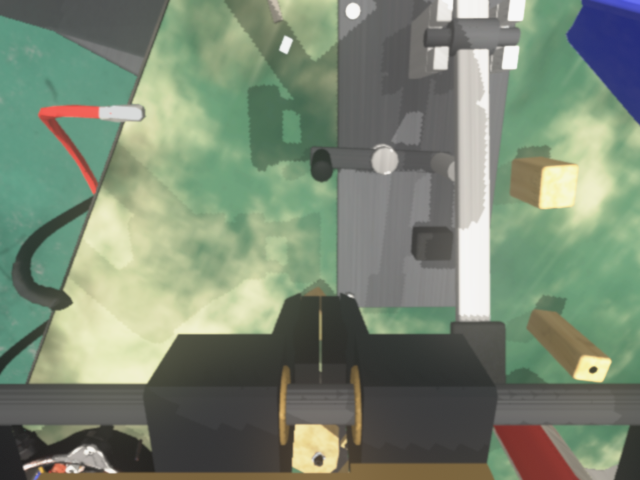

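The wrist view shows the post at (321,160), directly ahead of the closed fingers at (320,310). The pivot is at (384,160) and the lever at (470,180). The frame fits to within about 4 mm.

```bash
python3 - <<'E'
from h import *
s=arm.observe(); z=.101
def c(a): 
    return s2w(-50-55*np.cos(a)-17*np.sin(a), -90+55*np.sin(a)-17*np.cos(a))
w=[((*s["eef_pos"][:2],z),SX,5),((*c(0),z),SX,3)]
for a in np.linspace(0,1.38,16)[1:]: w.append(((*c(a),z),SX-np.degrees(a),1))
rows(s["eef_pos"],phi_now(s),w)
E
```

```text
[0, 0, 30] 0.0
[0, 0, 30] 0.0
[0, 0, 31] 0.0
[0, 0, 30] 0.0
[0, 0, 31] 0.0
[8, 0, 0] 0.0
[7, 0, 0] 0.0
[8, 0, 0] 0.0
[5, -2, 0] 5.3
[5, -1, 0] 5.3
[5, -1, 0] 5.2
[5, -2, 0] 5.3
[5, -1, 0] 5.3
[5, -1, 0] 5.3
[5, -2, 0] 5.2
[6, -1, 0] 5.3
[5, -1, 0] 5.3
[5, -2, 0] 5.2
[5, -1, 0] 5.3
[5, -1, 0] 5.3
[5, -2, 0] 5.3
[5, -1, 0] 5.2
[5, -1, 0] 5.3
end [ 0.516 -0.01   0.101] -50.9
```

Request:
{"api": "jog_arm", "payload": {"targets": [[[0,0,30,0,0],[0,0,30,0,0],[0,0,31,0,0],[0,0,30,0,0],[0,0,31,0,0],[8,0,0,0,0],[7,0,0,0,0],[8,0,0,0,0],[0,0,0,0,0]]]}}

```text
time_s: 4.92
eef_pos: [0.5243, -0.0825, 0.1019]
ee_rot: [0.514, 0.858, 0.0, 0.001]
ft_force: [-0.4, -0.2, 0.4]
opening: 0.0005
grip_force: 0.0
```

Request:
{"api": "jog_arm", "payload": {"targets": [[[5,-2,0,5.3,0],[5,-1,0,5.3,0],[5,-1,0,5.3,0],[5,-2,0,5.3,0],[5,-1,0,5.3,0],[5,-1,0,5.3,0],[5,-2,0,5.3,0]]]}}

```text
time_s: 5.8
eef_pos: [0.5077, -0.0518, 0.1015]
ee_rot: [0.761, 0.648, 0.0, 0.001]
ft_force: [1.1, -1.1, 0.1]
opening: 0.0004
grip_force: 0.4
```

Request:
{"api": "jog_arm", "payload": {"targets": [[[6,-1,0,5.3,0],[5,-1,0,5.3,0],[5,-2,0,5.3,0],[5,-1,0,5.3,0],[5,-1,0,5.3,0],[5,-2,0,5.3,0],[5,-1,0,5.3,0],[5,-1,0,5.3,0],[0,0,0,0,0],[0,0,0,0,0]]]}}

```text
time_s: 7.05
eef_pos: [0.5168, -0.0114, 0.1011]
ee_rot: [0.943, 0.332, 0.0, 0.0]
ft_force: [-0.3, -0.1, 0.0]
opening: 0.0009
grip_force: 0.0
```

```bash
python3 - <<'E'
from h import *
s=arm.observe(); print(s["eef_pos"],phi_now(s),w2s(s["eef_pos"]),s["ft_force"])
im,d=arm.capture("wrist"); c=arm.get_calibration("wrist"); cv2.imwrite("pics/w2.png",im[...,::-1])
for cam in ("wrist","top","scene"):
    if cam!="wrist": im,d=arm.capture(cam); c=arm.get_calibration(cam)
    for m in arm.mark_of("stop_knob",cam)[:2]:
        w=world(cam,d,m["xy"],c,.11); print(cam,np.round(m["xy"]),round(m["confidence"],2),np.round(w2s(w)))
E
```

```text
[ 0.51684572 -0.01140446  0.10107698] -51.279659461368915 [-77.34124407 -40.77216729] [-0.34525398 -0.11578386  0.04707997]
wrist [321. 303.] 0.56 [-61. -38.]
```

View pics/w2.png

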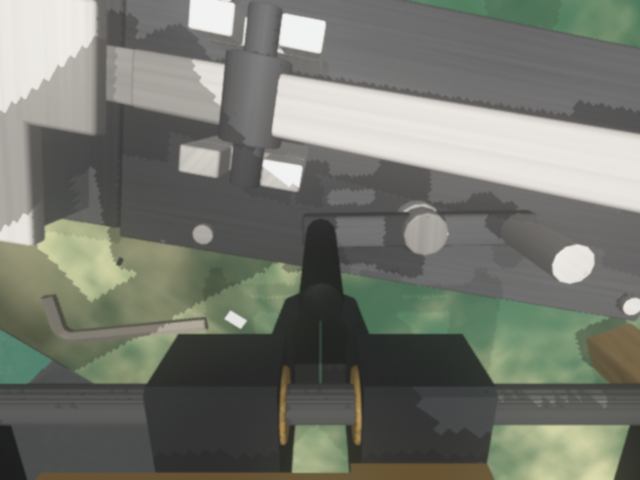

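The wrist view shows the post at about (320,230) and the stop arm parallel to the lever. The stud at (575,263) is well clear of the bar, so the stop is at about 1.35 rad. Next I withdraw and go over the pad.

```bash
python3 - <<'E'
from h import *
s=arm.observe(); p=s["eef_pos"]; f=phi_now(s); F=SX-90
b=p+toolaxes(f).T@np.array([-.02,0,0]); up=np.array([*b[:2],.25])
w=[(b,f,2),(up,f,5),((*s2w(1,-205),.25),F,7),((*s2w(1,-205),.19),F,3)]
for th in np.linspace(18,-12,16):
    a=np.radians(th); w.append(((*s2w(1,-220*np.cos(a)+13*np.sin(a)),.014+.075+.22*np.sin(a)+.013*np.cos(a)),F,1))
rows(p,f,w)
E
```

```text
[-10, 0, 0] 0.0
[-10, 0, 0] 0.0
[0, 0, -30] 0.0
[0, 0, -30] 0.0
[0, 0, -30] 0.0
[0, 0, -30] 0.0
[0, 0, -29] 0.0
[10, 25, 0] 1.5
[10, 25, 0] 1.5
[11, 25, 0] 1.5
[12, 24, 0] 1.5
[12, 24, 0] 1.5
[13, 24, 0] 1.5
[13, 23, 0] 1.5
[0, 0, 20] -0.0
[0, 0, 20] -0.0
[0, 0, 20] -0.0
[0, 0, 20] -0.0
[0, 3, 8] -0.0
[0, 2, 7] -0.0
[0, 2, 7] -0.0
[0, 2, 8] -0.0
[0, 2, 7] -0.0
[0, 1, 8] -0.0
[0, 1, 7] -0.0
[0, 1, 8] -0.0
[0, 1, 8] -0.0
[0, 0, 7] -0.0
[0, 0, 8] -0.0
[0, 0, 8] -0.0
[0, 0, 7] -0.0
[0, -1, 8] -0.0
[0, -1, 8] -0.0
end [ 0.67  -0.131  0.056] -61.9
```

Request:
{"api": "jog_arm", "payload": {"targets": [[[-10,0,0,0,0],[-10,0,0,0,0],[0,0,-30,0,0],[0,0,-30,0,0],[0,0,-30,0,0],[0,0,-30,0,0],[0,0,-30,0,0]]]}}

```text
time_s: 8.22
eef_pos: [0.5003, -0.0241, 0.2516]
ee_rot: [0.944, 0.33, -0.0, -0.0]
ft_force: [-0.2, 0.4, -0.3]
opening: 0.0001
grip_force: 0.0
```

Request:
{"api": "jog_arm", "payload": {"targets": [[[10,25,0,1.5,0],[10,25,0,1.5,0],[11,25,0,1.5,0],[12,24,0,1.5,0],[12,24,0,1.5,0],[13,24,0,1.5,0],[13,23,0,1.5,0],[0,0,20,0,0],[0,0,20,0,0],[0,0,15,0,0]]]}}

```text
time_s: 9.48
eef_pos: [0.6618, -0.1183, 0.193]
ee_rot: [0.97, 0.243, -0.001, -0.001]
ft_force: [-0.0, -0.0, 0.1]
opening: 0.0001
grip_force: 0.0
```

```bash
python3 - <<'E'
from h import *
s=arm.observe(); print(s["eef_pos"],phi_now(s),w2s(s["eef_pos"]),s["ft_force"])
im,d=arm.capture("wrist"); c=arm.get_calibration("wrist"); cv2.imwrite("pics/w3.png",im[...,::-1])
for n,z in (("stop_knob",.11),("stop_pivot",.034),("lever_pad",.155)):
    for m in arm.mark_of(n,"wrist")[:1]:
        w=world("wrist",d,m["xy"],c,z); print(n,np.round(m["xy"]),round(m["confidence"],2),np.round(w2s(w)))
E
```

```text
[ 0.66180798 -0.11827504  0.19299753] -61.85371458822673 [ 4.29717444e-02 -2.03397694e+02] [-0.02777484 -0.03383375  0.10496565]
stop_pivot [182. 280.] 0.59 [-50. -93.]
lever_pad [328. 285.] 0.61 [   2. -206.]
```

View pics/w3.png

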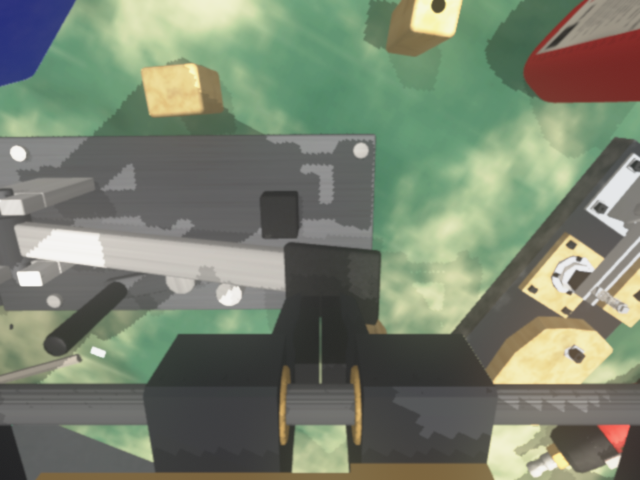

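The wrist view shows the pad at (333,285), right under the closed fingers at (320,310). The post is at (60,345), swung clear. Next I press along the arc.

Request:
{"api": "jog_arm", "payload": {"targets": [[[2,0,12,0,0],[0,1,12,0,0],[0,3,8,0,0],[0,2,7,0,0],[0,2,7,0,0],[0,2,8,0,0],[0,2,7,0,0],[0,1,8,0,0],[0,0,0,0,0]]]}}

```text
time_s: 10.8
eef_pos: [0.6715, -0.13, 0.1261]
ee_rot: [0.97, 0.243, -0.0, 0.0]
ft_force: [0.6, -0.4, 3.6]
opening: 0.0006
grip_force: 1.6
```

Pressing takes 3.6 N, as expected, and the lever is moving. Continuing.

Request:
{"api": "jog_arm", "payload": {"targets": [[[0,1,7,0,0],[0,1,8,0,0],[0,1,8,0,0],[0,0,7,0,0],[0,0,8,0,0],[0,0,8,0,0],[0,0,7,0,0],[0,-1,7,0,0],[0,0,0,0,0]]]}}

```text
time_s: 11.92
eef_pos: [0.6717, -0.1309, 0.0656]
ee_rot: [0.97, 0.243, -0.001, -0.001]
ft_force: [0.4, -1.7, 2.1]
opening: 0.0003
grip_force: 1.0
```

Request:
{"api": "jog_arm", "payload": {"targets": [[[0,-1,4,0,0],[0,0,4,0,0],[0,0,2,0,0],[0,0,0,0,0],[0,0,0,0,0]]]}}

```text
time_s: 12.55
eef_pos: [0.6718, -0.1299, 0.058]
ee_rot: [0.97, 0.243, -0.0, -0.0]
ft_force: [-3.8, 1.6, 12.0]
opening: 0.0
grip_force: 5.8
```

The force rose to 12 N, so the pad has met the rest. Checking the lid and the lever.

```bash
python3 - <<'E'
from h import *
for cam in ("top","scene"):
    im,d=arm.capture(cam); c=arm.get_calibration(cam)
    if cam=="scene": cv2.imwrite("pics/s4.png",cv2.resize(im[150:400,180:520,::-1],(748,550)))
    W=np.linalg.inv(c["camera_from_world"])
    v,u=np.mgrid[0:480,0:640]; P=np.stack([(u-c["cx"])/c["fx"]*d,-(v-c["cy"])/c["fy"]*d,-d,np.ones_like(d)],-1)@W.T
    S=(P[...,:2]-t)@R*1e3; z=P[...,2]*1e3
    m=(d>0)&(abs(S[...,0])<60)&(S[...,1]>100)&(S[...,1]<190)&(z>45)&(z<150)
    if m.sum()>20:
        k=np.polyfit(S[...,1][m],z[m],1); print(cam,m.sum(),"lid angle",-np.arctan(k[0]))
    for n,zz in (("lever",.075),("lid_lip",None),("stop_knob",.11)):
        for q in arm.mark_of(n,cam)[:1]: 
            w=world(cam,d,q["xy"],c,zz); print(n,round(q["confidence"],2),np.round(w2s(w)),w[2],world(cam,d,q["xy"],c)[2])
print(arm.observe()["ft_force"],arm.observe()["time_s"])
E
```

```text
top 2766 lid angle 0.29280094365486703
lever 0.88 [4. 2.] 0.07499999999999996 0.08497436616683485
lid_lip 0.69 [-4. 71.] 0.1071838742711575 0.1071838742711575
stop_knob 0.61 [-63. -34.] 0.10999999999999999 0.11052130798496418
scene 1215 lid angle 0.26317659012334044
lever 0.8 [ 3. -6.] 0.07499999999999996 0.0833809186473986
lid_lip 0.65 [ 2. 73.] 0.10983756049447757 0.10983756049447757
stop_knob 0.79 [-58. -39.] 0.10999999999999999 0.10900804230862615
[-3.5798087   1.13885964 11.65268198] 12.95
```

View pics/s4.png

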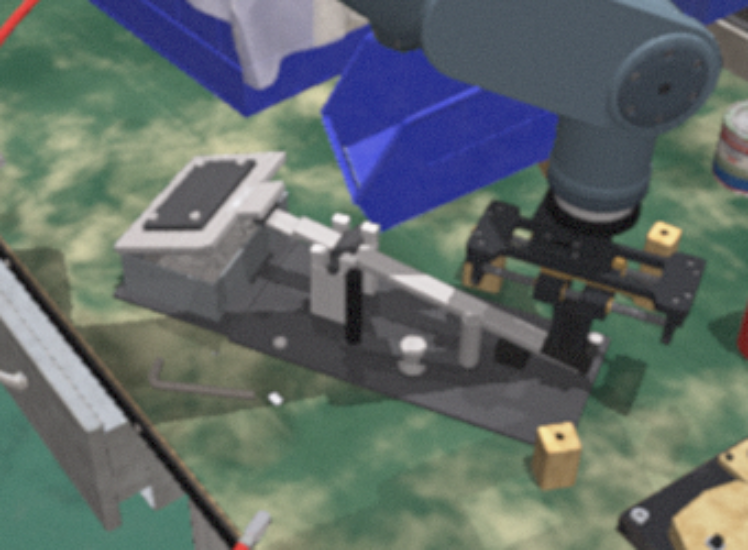

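The scene crop shows the lid raised at (210,190), the axle in the fork at (345,250) and the fingers on the pad at (570,340). The lid angle reads near 0.3, so I press slightly further.

Request:
{"api": "jog_arm", "payload": {"targets": [[[0,0,1,0,0],[0,0,1,0,0],[0,0,0,0,0],[0,0,0,0,0]]]}}

```text
time_s: 13.45
eef_pos: [0.672, -0.1298, 0.0576]
ee_rot: [0.97, 0.243, -0.0, -0.0]
ft_force: [-9.2, 2.8, 22.5]
opening: 0.0006
grip_force: 10.2
```

```bash
python3 - <<'E'
from h import *
for cam in ("top","scene"):
    im,d=arm.capture(cam); c=arm.get_calibration(cam)
    W=np.linalg.inv(c["camera_from_world"])
    v,u=np.mgrid[0:480,0:640]; P=np.stack([(u-c["cx"])/c["fx"]*d,-(v-c["cy"])/c["fy"]*d,-d,np.ones_like(d)],-1)@W.T
    S=(P[...,:2]-t)@R*1e3; z=P[...,2]*1e3
    for nm,xm,y0,y1,z0,z1 in (("lid",60,80,205,60,150),("bar",8,-170,-40,35,85)):
        m=(d>0)&(abs(S[...,0])<xm)&(S[...,1]>y0)&(S[...,1]<y1)&(z>z0)&(z<z1)
        Y,Z=S[...,1][m],z[m]; k=np.polyfit(Y,Z,1)
        for _ in range(10):
            e=Z-np.polyval(k,Y); i=abs(e)<max(2,1.5*np.median(abs(e))); k=np.polyfit(Y[i],Z[i],1)
        print(cam,nm,m.sum(),i.sum(),"angle",np.arctan(k[0]),"z@0,63,100,150,200",np.round(np.polyval(k,[0,63,100,150,200]),1))
E
```

```text
top lid 3525 2335 angle -0.24035167497760243 z@0,63,100,150,200 [128.6 113.2 104.1  91.9  79.6]
top bar 377 262 angle 0.2150262683744883 z@0,63,100,150,200 [ 80.5  94.3 102.4 113.3 124.2]
scene lid 1568 1039 angle -0.2369096429706632 z@0,63,100,150,200 [126.8 111.6 102.7  90.6  78.5]
scene bar 425 310 angle 0.21425024353935176 z@0,63,100,150,200 [ 80.4  94.2 102.2 113.1 124. ]
```

```bash
python3 - <<'E'
from h import *
for cam in ("top","scene"):
    im,d=arm.capture(cam); c=arm.get_calibration(cam)
    W=np.linalg.inv(c["camera_from_world"])
    v,u=np.mgrid[0:480,0:640]; P=np.stack([(u-c["cx"])/c["fx"]*d,-(v-c["cy"])/c["fy"]*d,-d,np.ones_like(d)],-1)@W.T
    S=(P[...,:2]-t)@R*1e3; z=P[...,2]*1e3
    for x0,x1 in ((-70,-50),(-15,15),(50,70)):
        print(cam,x0,[(y,int(np.median(z[m]))) for y in range(60,221,10) if (m:=(d>0)&(S[...,0]>x0)&(S[...,0]<x1)&(abs(S[...,1]-y)<5)&(z>30)).any()])
E
```

```text
top -70 [(100, 100), (110, 98), (120, 96), (130, 93), (140, 89), (150, 85), (160, 82), (170, 78), (180, 74), (190, 69), (200, 66), (210, 60)]
top -15 [(60, 86), (70, 90), (80, 110), (90, 106), (100, 103), (110, 99), (120, 101), (130, 100), (140, 96), (150, 93), (160, 89), (170, 85), (180, 82), (190, 69), (200, 66), (210, 59)]
top 50 [(100, 100), (110, 99), (120, 96), (130, 92), (140, 88), (150, 84), (160, 82), (170, 77), (180, 74), (190, 70), (200, 66), (210, 60)]
scene -70 [(90, 43), (100, 99), (110, 98), (120, 96), (130, 92), (140, 88), (150, 84), (160, 81), (170, 77), (180, 74), (190, 67), (200, 65), (210, 59)]
scene -15 [(60, 85), (70, 94), (80, 109), (90, 55), (100, 99), (110, 96), (120, 98), (130, 98), (140, 95), (150, 91), (160, 87), (170, 84), (180, 81), (190, 67), (200, 65), (210, 58)]
scene 50 [(90, 48), (100, 99), (110, 97), (120, 96), (130, 90), (140, 89), (150, 90), (160, 80), (170, 77), (180, 73), (190, 68), (200, 65), (210, 56)]
```

The lid profile slopes about 0.35 rad. The bar slopes 12.3°, with the axle at z = 75 mm and the stop at about 1.35 rad. Handing in.

```bash
python3 -c "
from workcell import arm
s=arm.observe(); print(s['time_s'],s['ft_force'],s['eef_pos']); print(arm.sign_off())"
```

```text
13.65 [-9.5250842   2.19599715 22.70911375] [ 0.67194867 -0.12986819  0.05763493]
the job is handed in; nothing more can be done
None
```

I swung the stop clear to about 1.35 rad and am holding the lever down on its rest at about 23 N with the lid open at about 0.35 rad; the job is handed in at 13.65 s, but sign-off returned no verdict.

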